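# Size a brush spindle in the ring gauge

## Task

Find the size of the brush spindle that stands in the wooden block: lower it, upright, tip first, down through the rings of the gauge until a ring stops it, give it a light push there (about 10 N) so that it is surely home, never forcing it, and let go so that it stays standing on that ring. Then pull up the gauge's yellow marker so that its blade is level with the spindle's red collar, and leave it there; do not disturb the tin, the bottle or the brush.

Things in the scene. Friction and masses are not known exactly. Their poses are not given: they have to be found in the camera images.
- spindle: Loose brush spindle, about 0.28 kg, 157 mm long, standing upright tip down in the wooden block. Origin at the centre of its tip face, z axis up along the spindle towards the head. Steel shank 20 mm in diameter from z = 0 to 105 mm, the lowest 3 mm tapering to 16 mm at the tip; red collar 34 mm in diameter, z = 105 to 111 mm; black round grip head 26 mm in diameter, z = 111 to 157 mm.
- spindle_tip (a point): Centre of the spindle's tip face (the body's origin).
- spindle_collar (a point): Centre of the red collar, at half its thickness, 108 mm above the tip.
- spindle_head (a point): Point on the spindle's axis where the black head is best gripped, 136 mm above the tip, 25 mm above the collar's top and 21 mm below the head's top.
- block: Fixed wooden block 70 x 70 x 45 mm with one round hole of 21.6 mm, 40 mm deep, in which the spindle stands with its tip 5 mm above the table. Origin at the centre of its underside, on the hole's axis.
- gauge: Ring gauge fixed to the table; origin on the table under the rings' centre line, z up. Green base 110 mm (x) by 230 mm (y = -155 to +75 mm), 12 mm thick. A dark post (16 mm thick, at y = +40 mm, 120 mm high) carries four steel rings, outer diameter 44 mm, one above the other, bores shrinking downwards. At y = -110 mm stands the marker's grey sleeve, 22 mm thick, 67 mm high.
- gauge_mouth (a point): Centre of the 1st (top) ring's upper face, 110 mm above the table; bore 28 mm, ring 8 mm thick, truly centred.
- gauge_ring2 (a point): Nominal centre of the 2nd ring's upper face, 88 mm above the table; bore 25 mm, ring 8 mm thick. The real ring sits up to 1.5 mm off this point along the gauge's y (not measured) and does not give.
- gauge_ring3 (a point): Nominal centre of the 3rd ring's upper face, 66 mm above the table; bore 22.8 mm, ring 8 mm thick. The real ring sits up to 1.5 mm off this point along the gauge's x (not measured) and does not give.
- gauge_low (a point): Point on the centre line 35 mm above the table, near the 4th ring (bore 12 mm), which stops the spindle. That ring may be clamped at any height: its top lies 24 to 46 mm above the table (not measured). It rests on rubber and gives about 1 mm for each 5 N. Spindle against gauge must stay under 20 N.
- marker (a joint): Height of the yellow marker in m above its lowest place: 0 to 0.075. It slides straight up and down with about 4 N of friction and stays where it is left. At 0 its blade is 100 mm above the table.
- marker_knob (a point): Grip point of the marker's round yellow knob (22 mm in diameter, from 20 mm below to 14 mm above this point, nothing above it), on the marker's upright axis at the gauge's y = -110 mm, 22 mm above the middle of the blade. The blade leaves the knob's foot along the gauge's +y, so fingers closing along the gauge's x straddle it.
- marker_blade (a point): Tip end of the marker's blade at half its thickness (the blade is 4 mm thick and 10 mm wide and points from the knob towards the spindle); this height is what must be level with the collar. Its x, y axes are the gauge's.
- tin: Loose round shoe-polish tin, grey with a red lid, 75 mm in diameter, 28 mm high; bystander.
- bottle: Loose white bottle with a black cap, 48 mm in diameter, 130 mm high; bystander.
- brush: Loose shoe brush, wooden back over grey bristles, 170 x 56 x 44 mm; bystander.

How it is judged:
By the outcome, as a careful person would: the job done as asked, in the order asked, and still so for the second after the job is handed in, with the robot touching nothing.
It also fails if it takes over 69 s, if anything falls off the work surface, if the arm or the gripper's body presses on something with over 40 N, if the wrist force passes 120 N, or if a joint passes its speed limit or range.

## Robot

A 6-joint arm with a two-finger parallel gripper is mounted at the origin on the work surface. World frame = base frame: x ahead of the robot, y to its left, z up, the work surface at z = 0. Lengths are in m, angles in degrees, forces in N, time in s.
With the tool pointing down it reaches from about 0.25 to 0.775 m from the base axis. Payload 4 kg.
Tool frame: the origin (TCP) lies midway between the tips of the shut fingers; the grasp point (between the pads) lies 19 mm behind it; y points along the fingers, x is the direction in which the jaws open and shut, and the axes are right-handed (so a half turn about y gives the same grasp; the last joint's range is limited). The gripper opens to 85 mm and grips with 20 to 120 N. Pads are 22 mm wide; open, the fingers measure 114 mm over their backs; the gripper's body (76 mm by 85 mm) begins 54 mm behind the grasp point. The pads swing forward as they close: fully open they stand 13 mm farther back than shut.
Start: joints at [60.842, 4.996, 78.535, -0, 96.463, -5.907], TCP at [0.217, 0.505, 0.231] pointing down, gripper open.
Joint ranges: [-177.83, 177.83], [-43.37, 116.18], [15.69, 146.23], [-61.86, 241.86], [9.47, 152.12], [-147.06, 147.06]. Speed limits (degrees/s): [159.86, 159.86, 180, 180, 180, 180].

## Interface

Orientations are given as [roll, pitch, yaw] about the fixed x, y, z axes, in that order (R = Rz(yaw) Ry(pitch) Rx(roll)).
In Python, from workcell import arm, solve_ik, monitor, eyes gives the robot as it stands. Calls block until the motion is done:
- arm.move_to(position, orientation): joint-space move of the TCP to a pose.
- arm.move_straight(position, rot=None, rate=0.15, guard=None): straight line of the TCP; rot=None keeps the orientation; rate is the mean speed in m/s. With guard (N) it stops when the force on the tool has changed by that much, and returns True; else False.
- arm.move_j(angles): joint-space move.
- arm.gripper_to(opening): finger opening in m; the grip force is fixed at half the most; returns when the fingers have stopped.
- arm.hold(seconds).
- solve_ik(position, orientation): joint angles nearest the present ones, or None.
- monitor.sense(): the state.
- eyes.snapshot(name): name is "scene" or "top"; returns a dict with "img" (480x640x3 uint8, red, green, blue), "depth" (480x640 float32, m along the optical axis (not along the pixel's ray), 0 where there is no reading), "fx", "fy", "cx", "cy" (pixels), "k1" (the pictures are not rectified: a ray, as slopes to the right and down, at radius r is drawn at 1 + k1 r^2 times it, then the intrinsics apply), "R" (3x3) and "t" (3): a world point X has camera coordinates R X + t. Camera axes: x right, y down, z forward; pixel columns grow to the right and rows downward; lengths in m; the calibration is good to about 2 mm. A picture is of the moment at which its call begins.
A pose or a line that the arm cannot do raises arm.PlanningError and nothing moves.
- arm.sign_off(): hands the job in, once; it reports no verdict.
The state is a dict: "t": time; "joint_positions": joint angles; "dq": joint speeds; "joint_torque": joint torques, N m; "tool_pos": TCP position; "orientation": TCP orientation; "ft_force": force on the tool from outside, world axes, zero at the start; "ft_torque": the same for the moment, N m; "opening": finger opening in m.
Only numpy, scipy, OpenCV 4.12 (cv2) and the standard library are available. Lean on these libraries where they do the work, as an engineer would, in place of code of your own. Each camera call takes 0.05 s, during which the arm holds its last target.

## Working session

There is one attempt and no reset: what is moved stays moved. The work goes in short steps, each a Python script; the robot and the scene stay as the last script left them, time stands still between calls to the robot, and variables do not carry over. Pictures are saved under pics/ and viewed, and the job is handed in when it is done.

```bash
ls; mkdir -p pics; python3 - <<'E'
from workcell import arm, solve_ik, monitor, eyes
import cv2, numpy as np
for n in ("scene","top"):
    s=eyes.snapshot(n); cv2.imwrite(f"pics/{n}0.png",s["img"][:,:,::-1]); np.savez(f"{n}0.npz",**s)
    print(n,s["fx"],s["cx"],s["cy"],s["k1"],s["R"],s["t"], -np.array(s["R"]).T@s["t"])
m=monitor.sense(); print(m)
E
```

```text
pics
scene 555.2889810584016 321.68921840170475 241.5494494776914 -0.03918556836608275 [[ 0.73996804  0.67249469 -0.01407784]
 [ 0.51418001 -0.57901483 -0.63274066]
 [-0.43366602  0.46096932 -0.7742358 ]] [-0.37840283 -0.30577575  1.53266081] [ 1.10189269 -0.62908442  0.98783702]
top 615.4495325640971 314.8548480744419 238.08128650751587 -0.1758000110464352 [[ 1.33590479e-02 -9.99910713e-01  3.18252206e-04]
 [-9.84258820e-01 -1.32060282e-02 -1.76238976e-01]
 [ 1.76227443e-01  2.04114237e-03 -9.84347358e-01]] [-0.1017923   0.6290974   1.19894334] [ 0.4092678  -0.09592255  1.29108059]
{'t': 0.1, 'joint_positions': array([ 6.08445574e+01,  5.03630871e+00,  7.86173402e+01,  1.42488569e-03,
        9.64623336e+01, -5.90714272e+00]), 'dq': array([-0.018086  , -0.04794984, -0.22376855, -0.07951797,  0.02500381,
       -0.07970013]), 'joint_torque': array([ 1.33013655e-03, -3.53012109e+01, -3.14219642e+01, -1.82335752e-04,
        7.91105325e-03, -1.79617626e-05]), 'tool_pos': array([0.21687037, 0.50494858, 0.23023138]), 'orientation': array([-89.98665483,   0.11522087,  66.7518725 ]), 'ft_force': array([-0.47891091,  0.64628051,  0.16244456]), 'ft_torque': array([-0.03206773, -0.00980321,  0.07947657]), 'opening': 0.08540726092864935}
```

View pics/scene0.png

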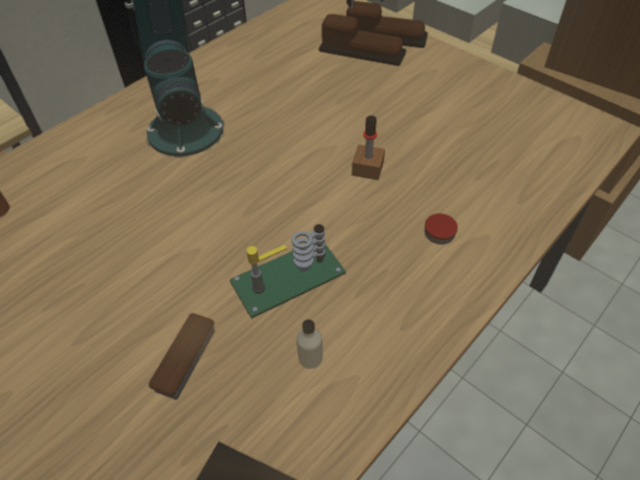

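View pics/top0.png

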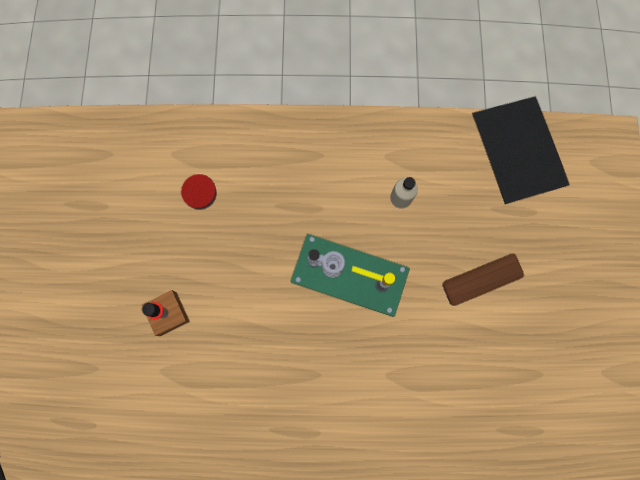

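```bash
python3 - <<'E'
import cv2, numpy as np
def crop(n,x,y,w,h,f,out):
    s=np.load(n+"0.npz"); im=s["img"][y:y+h,x:x+w,::-1]
    cv2.imwrite("pics/"+out,cv2.resize(im,None,fx=f,fy=f,interpolation=cv2.INTER_CUBIC))
crop("top",285,225,130,97,6,"t_g.png")
crop("top",135,280,60,60,10,"t_s.png")
crop("scene",225,215,130,100,6,"s_g.png")
crop("scene",340,105,60,80,7,"s_s.png")
E
```

```text
(no output)
```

View pics/t_g.png

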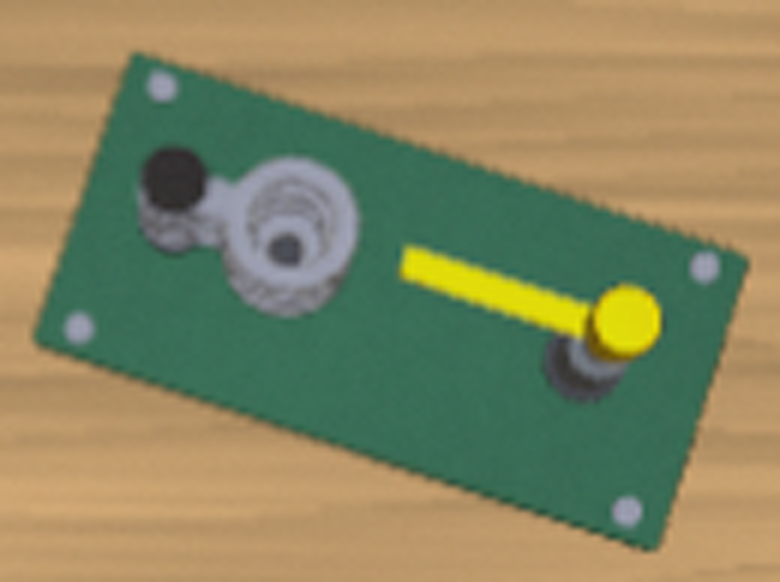

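View pics/t_s.png

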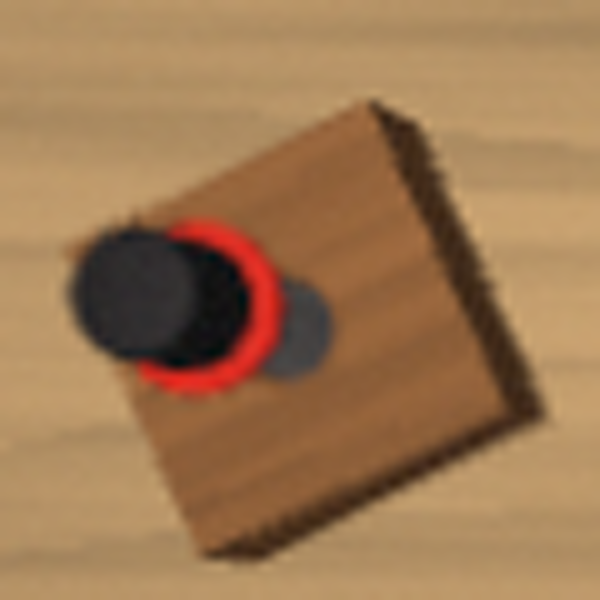

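View pics/s_g.png

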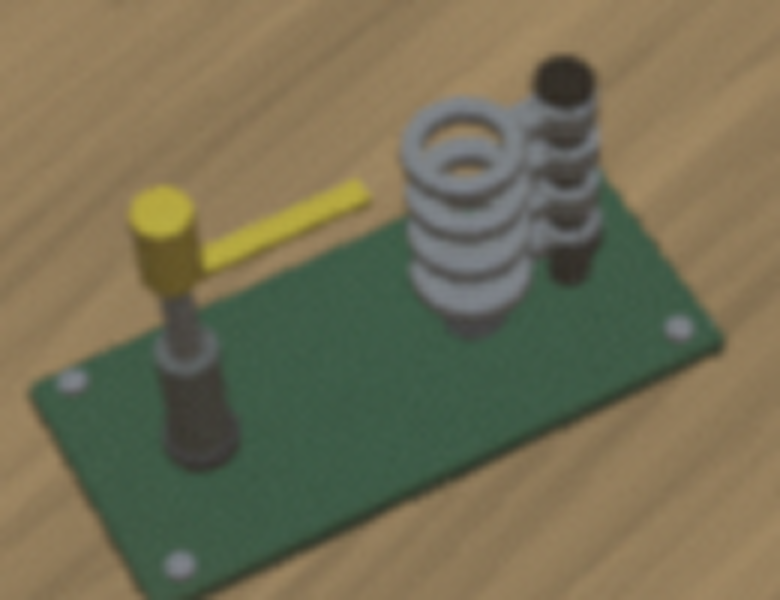

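View pics/s_s.png

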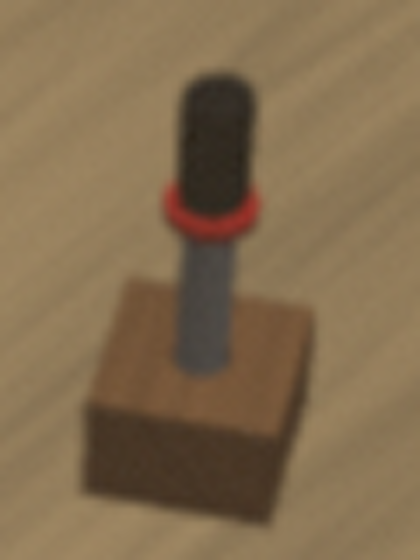

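```bash
cat > h.py <<'E'
import numpy as np, cv2
from scipy.optimize import least_squares
class Cam:
    def __init__(s,d):
        s.K=np.array([[d["fx"],0,d["cx"]],[0,d["fy"],d["cy"]],[0,0,1]],float); s.D=np.array([float(d["k1"]),0,0,0,0]); s.R=np.array(d["R"]); s.t=np.array(d["t"])
    def proj(s,X): return cv2.projectPoints(np.atleast_2d(np.asarray(X,float)),cv2.Rodrigues(s.R)[0],s.t,s.K,s.D)[0][:,0]
    def at_z(s,px,z):
        u=cv2.undistortPoints(np.array([[px]],float),s.K,s.D)[0,0]
        r=s.R.T@np.array([u[0],u[1],1]); c=-s.R.T@s.t
        return (c+r*(z-c[2])/r[2])[:2]
T=Cam(np.load("top0.npz")); S=Cam(np.load("scene0.npz"))
def cp(x0,y0,f,u,v): return (x0+(u+.5)/f-.5, y0+(v+.5)/f-.5)
E
cat > fit.py <<'E'
from h import *
g=[] # cam, px, local
for u,v,X in [(137,53,(.055,.075,.012)),(750,262,(.055,-.155,.012)),(655,550,(-.055,-.155,.012)),(35,340,(-.055,.075,.012)),(292,224,(0,0,.11)),(174,179,(0,.04,.12)),(627,320,(0,-.11,.136))]:
    g.append((T,cp(285,225,6,u,v),X))
for u,v,X in [(35,390,(-.055,-.155,.012)),(722,340,(.055,.075,.012)),(150,600,(.055,-.155,.012)),(565,82,(0,.04,.12)),(463,146,(0,0,.11)),(162,212,(0,-.11,.136))]:
    g.append((S,cp(225,215,6,u,v),X))
def W(p,X):
    c,s=np.cos(p[2]),np.sin(p[2]); return np.array([p[0]+c*X[0]-s*X[1],p[1]+s*X[0]+c*X[1],X[2]])
for sel in ([T],[S],[T,S]):
    gs=[a for a in g if a[0] in sel]
    f=lambda p:np.concatenate([a[0].proj(W(p,a[2]))[0]-a[1] for a in gs])
    r=least_squares(f,[.45,-.12,-.2]); print("gauge",r.x[:2],np.degrees(r.x[2])); print(np.round(r.fun.reshape(-1,2),2).tolist())
for a in g[4:6]+g[9:12]: print(a[2], a[0].at_z(a[1],a[2][2]))
for c,p,z,n in [(T,cp(135,280,10,137,295),.162,"head"),(T,cp(135,280,10,197,307),.116,"collar"),(S,cp(340,105,7,219,92),.162,"head"),(S,cp(340,105,7,212,207),.116,"collar")]: print(n,c.at_z(p,z))
b=[(T,cp(135,280,10,u,v)) for u,v in [(370,100),(505,412),(205,553),(68,245)]]+[(S,cp(340,105,7,u,v)) for u,v in [(133,278),(314,312),(277,437),(88,403)]]
q=np.array([c.at_z(p,.045) for c,p in b]); print(q.round(4).tolist(),q[:4].mean(0),q[4:].mean(0))
E
python3 fit.py
```

```text
gauge [ 0.57442986 -0.13012622] -18.148006290852038
[[-0.66, -0.93], [0.58, -0.9], [0.49, 0.83], [-0.85, 0.23], [0.21, -0.07], [0.33, 0.04], [-0.13, 0.66]]
gauge [ 0.57437727 -0.12727982] -18.71800208222635
[[-1.76, -1.95], [1.2, -0.31], [0.04, 1.03], [0.18, -0.3], [0.2, -0.46], [0.12, 1.52]]
gauge [ 0.57450828 -0.12898771] -18.35510213508363
[[-1.07, -1.06], [0.05, -0.66], [-0.23, 1.01], [-1.44, 0.03], [-0.38, -0.11], [-0.23, -0.08], [-0.79, 0.81], [-2.28, -1.05], [0.76, -0.02], [-0.17, 1.88], [-0.4, 0.12], [-0.33, 0.05], [-0.32, 2.31]]
(0, 0, 0.11) [ 0.57429592 -0.12972774]
(0, 0.04, 0.12) [ 0.58696441 -0.0914744 ]
(0.055, -0.155, 0.012) [ 0.57486566 -0.29009402]
(0, 0.04, 0.12) [ 0.58748579 -0.09023236]
(0, 0, 0.11) [ 0.57491945 -0.12843313]
head [0.47357524 0.21356019]
collar [0.47417612 0.21418185]
head [0.47289999 0.2176091 ]
collar [0.47558506 0.21437035]
[[0.5213, 0.1988], [0.4583, 0.168], [0.4281, 0.2289], [0.4901, 0.2607], [0.4281, 0.2329], [0.4892, 0.262], [0.5202, 0.2015], [0.4591, 0.1709]] [0.47445487 0.21408725] [0.4741455  0.21685466]
```

```bash
python3 - <<'E'
from workcell import arm, solve_ik, monitor, eyes
p=[.4745,.2145]
print(solve_ik([*p,.122],[-90,0,90]),solve_ik([.5745,-.129,.25],[-90,0,-18.3]))
arm.move_to([*p,.23],[-90,0,90])
arm.move_straight([*p,.124],rate=.12,guard=6)
m=monitor.sense();print(m["t"],m["tool_pos"],m["orientation"],m["ft_force"])
arm.gripper_to(0.0)
m=monitor.sense();print(m["t"],m["tool_pos"],m["ft_force"],m["ft_torque"],m["opening"])
E
```

```text
[ 18.08557331   4.02535332  92.12788195   0.          83.84676473
 -71.91442669] [-18.17164697   9.82736511  71.05311339   0.          99.1195215
   0.12835303]
2.575 [0.47510158 0.21482017 0.12502654] [-9.01079368e+01 -3.78000329e-02  9.00098216e+01] [0.63967413 0.0073468  1.28831123]
3.1583 [0.47469982 0.21470611 0.12445353] [-0.46528571  0.82180146  1.50477648] [ 0.17262171  0.06975711 -0.00402288] 0.02458719197815233
```

```bash
python3 - <<'E'
from workcell import arm, solve_ik, monitor, eyes
import cv2,numpy as np
arm.move_straight([.4747,.2147,.21],rate=.1)
m=monitor.sense();print(m["t"],m["tool_pos"],m["ft_force"],m["ft_torque"],m["opening"])
arm.move_to([.5746,-.1291,.255],[-90,0,-18.4])
m=monitor.sense();print(m["t"],m["tool_pos"],m["orientation"],m["ft_force"],m["opening"])
for n in("scene","top"):
    s=eyes.snapshot(n);np.savez(n+"1.npz",**s)
    x,y=(225,165) if n=="scene" else (265,215)
    cv2.imwrite(f"pics/{n}1.png",cv2.resize(s["img"][y:y+145,x:x+150,::-1],None,fx=4,fy=4,interpolation=cv2.INTER_CUBIC))
E
```

```text
4.1667 [0.47415706 0.2144788  0.20893018] [ 0.17607935 -0.44563882 -4.09916681] [0.05717266 0.02681902 0.02273898] 0.02468769508059263
5.5167 [ 0.57449326 -0.12815648  0.25452222] [-8.99612150e+01  6.30953108e-02 -1.83013059e+01] [ 0.34930149  1.01167001 -3.06266291] 0.02485970405054122
```

View pics/scene1.png

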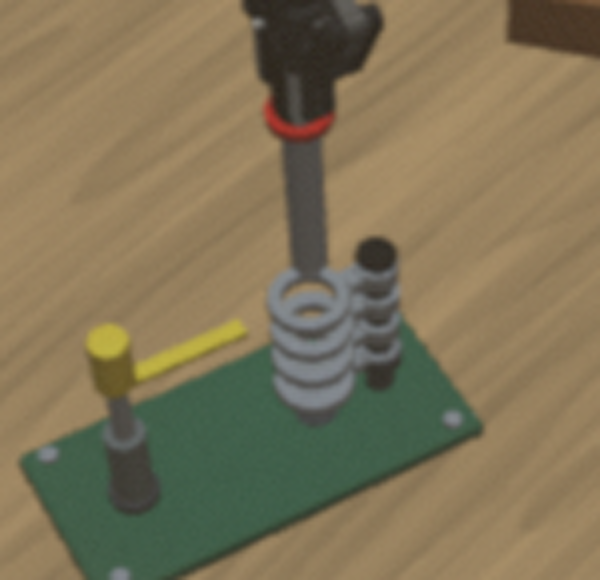

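View pics/top1.png

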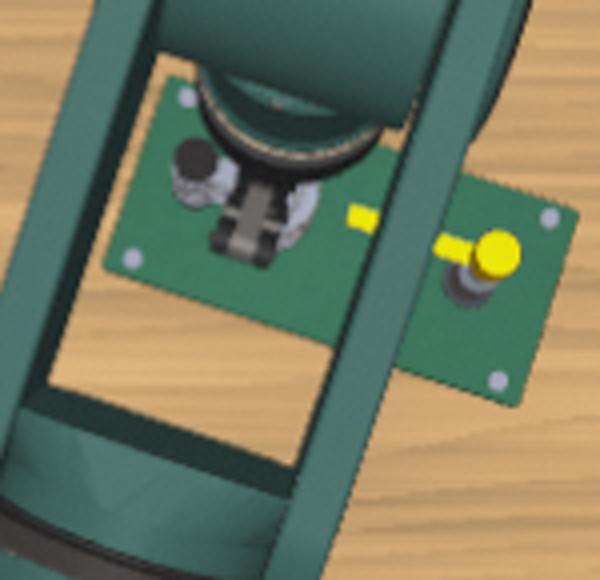

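```bash
python3 - <<'E'
from h import *
d=np.load("scene1.npz"); im=d["img"].astype(float).sum(2)
# row-profile gradient edges of shank
pts=[]
for r in range(203,231):
    row=cv2.GaussianBlur(im[r-1:r+2].mean(0)[None],(3,1),0)[0]; g=np.gradient(row)
    a=range(290,300); b=range(299,312)
    def pk(rg,s):
        i=max(rg,key=lambda k:s*g[k]); w=np.clip(s*g[i-2:i+3],0,None); return (w*np.arange(i-2,i+3)).sum()/w.sum()
    l,rr=pk(a,-1),pk(b,1); pts.append((r,l,rr,(l+rr)/2))
pts=np.array(pts); print(pts[::4].round(2))
pc=np.polyfit(pts[:,0],pts[:,3],1)
# ring1 outline in scene0/1: fit ellipse to mask bright grey edges? compare to projection
m=np.array([.57449,-.12816])
for dx in (0,):
  for z in (.139,.18,.235):
    p=S.proj([*m,z])[0]; print(z,p,"meas col",np.polyval(pc,p[1]))
e=S.proj([[*m,.15],[m[0]+.01*.316,m[1]+.01*.949,.15]]); print("px per 10mm gauge y",e[1]-e[0])
# ring: predicted circle outline at z=.11 for candidates
for c in ([.5746,-.1291],[.5749,-.1284],[.5743,-.1297]):
    a=np.linspace(0,2*np.pi,100); q=S.proj(np.c_[c[0]+.022*np.cos(a),c[1]+.022*np.sin(a),np.full(100,.11)]); print(c,q.min(0),q.max(0))
# measured ring extents: brightness mask
I=d["img"].astype(int); 
for r in (236,238,240,242): print(r,I[r,288:316].sum(1).tolist())
E
```

```text
[[203.   294.85 305.1  299.97]
 [207.   295.2  305.74 300.47]
 [211.   295.64 305.72 300.68]
 [215.   296.08 305.89 300.98]
 [219.   296.33 306.09 301.21]
 [223.   296.74 306.34 301.54]
 [227.   296.92 306.43 301.67]]
0.139 [301.08549419 229.55338316] meas col 301.900621646018
0.18 [300.18889015 215.92925151] meas col 300.98806689884276
0.235 [298.90248815 196.35703472] meas col 299.67710486429576
px per 10mm gauge y [ 4.41299213 -1.8916938 ]
[0.5746, -0.1291] [290.69158931 230.84944531] [312.13625082 247.4008593 ]
[0.5749, -0.1284] [291.03459728 230.730306  ] [312.47555497 247.27596466]
[0.5743, -0.1297] [290.3825364  230.94115236] [311.83002509 247.49696762]
236 [377, 377, 377, 378, 394, 399, 407, 380, 317, 273, 297, 315, 349, 371, 371, 364, 361, 326, 287, 276, 329, 390, 399, 370, 339, 312, 274, 248]
238 [383, 394, 405, 386, 400, 406, 389, 329, 331, 374, 391, 395, 401, 409, 406, 403, 405, 398, 392, 363, 322, 364, 403, 387, 337, 312, 314, 288]
240 [400, 401, 392, 371, 387, 407, 404, 389, 399, 406, 409, 402, 397, 392, 376, 365, 371, 384, 393, 395, 383, 394, 399, 384, 355, 375, 388, 363]
242 [401, 403, 394, 359, 348, 380, 405, 409, 405, 398, 348, 300, 267, 262, 264, 258, 254, 260, 302, 350, 395, 407, 385, 333, 324, 344, 333, 301]
```

```bash
cat > mv.py <<'E'
from workcell import arm, solve_ik, monitor, eyes
import numpy as np
Y=np.radians(-18.4); ux=np.array([np.cos(Y),np.sin(Y),0]); uy=np.array([-np.sin(Y),np.cos(Y),0])
def st(l=""):
    m=monitor.sense(); f=m["ft_force"]; p=m["tool_pos"]; o=np.array([.5745,-.129,0])
    print(l,"t%.2f"%m["t"],"gx %.2f gy %.2f z %.2f mm"%((p-o)@ux*1e3,(p-o)@uy*1e3,p[2]*1e3),"F gx %.1f gy %.1f z %.1f"%(f@ux,f@uy,f[2]),"op %.4f"%m["opening"])
    return (p-o)@ux,(p-o)@uy,p[2],f
def G(gx,gy,z): return np.array([.5745,-.129,0])+gx*ux+gy*uy+np.array([0,0,z])
E
python3 - <<'E'
from mv import *
st()
arm.move_straight(G(0,-.001,.240),rate=.05)
st("above")
print(arm.move_straight(G(0,-.001,.2185),rate=.04,guard=5)); st("in ring1")
arm.hold(.2); st()
E
```

```text
t5.62 gx -0.32 gy 1.24 z 254.75 mm F gx 0.5 gy 0.2 z -1.7 op 0.0247
above t6.07 gx -0.38 gy -0.86 z 239.16 mm F gx -1.2 gy -0.3 z -3.6 op 0.0247
False
in ring1 t6.75 gx 0.00 gy -1.00 z 218.47 mm F gx -0.1 gy -0.2 z -3.1 op 0.0246
 t6.95 gx 0.21 gy -1.00 z 218.95 mm F gx -0.7 gy -1.3 z -3.0 op 0.0246
```

```bash
python3 - <<'E'
from mv import *
z=.219
def probe(gx,gy,dx,dy,l):
    hit=arm.move_straight(G(gx+dx,gy+dy,z),rate=.012,guard=3.5); s=st(l+str(hit))
    arm.move_straight(G(gx,gy,z),rate=.04); return s,hit
a,_=probe(0,-.001,0,.006,"+y")
b,_=probe(0,-.001,0,-.006,"-y")
cy=(a[1]+b[1])/2
c,_=probe(0,cy,.006,0,"+x")
d,_=probe(0,cy,-.006,0,"-x")
print("centre",(c[0]+d[0])/2,cy)
st()
E
```

```text
+yFalse t7.60 gx 0.03 gy 4.52 z 218.98 mm F gx 0.6 gy -2.2 z -3.3 op 0.0246
-yFalse t8.55 gx -0.02 gy -6.19 z 219.09 mm F gx -0.3 gy 3.0 z -2.4 op 0.0246
+xTrue t9.28 gx 3.13 gy -1.18 z 217.45 mm F gx 0.4 gy 0.1 z -3.3 op 0.0248
-xTrue t10.09 gx -5.04 gy -0.87 z 217.96 mm F gx 1.8 gy 0.2 z -1.3 op 0.0248
centre -0.0009557960966174392 -0.0008347295696043092
 t10.40 gx -0.30 gy -0.83 z 218.26 mm F gx 0.3 gy 0.5 z -2.2 op 0.0247
```

```bash
cat > axis.py <<'E'
from h import *
def shank(d,r0,r1,c0=285,c1=318):
    im=d["img"].astype(float).sum(2); pts=[]
    for r in range(r0,r1):
        row=cv2.GaussianBlur(im[r-1:r+2].mean(0)[None],(3,1),0)[0]; g=np.gradient(row)
        def pk(rg,s):
            i=max(rg,key=lambda k:s*g[k]); w=np.clip(s*g[i-2:i+3],0,None); return (w*np.arange(i-2,i+3)).sum()/w.sum()
        l,rr=pk(range(290,300),-1),pk(range(299,312),1); pts.append((r,(l+rr)/2,rr-l))
    return np.array(pts)
E
python3 - <<'E'
from mv import *
from axis import *
st()
s=eyes.snapshot("scene");np.savez("scene2.npz",**s)
cv2.imwrite("pics/scene2.png",cv2.resize(s["img"][165:310,225:375,::-1],None,fx=4,fy=4,interpolation=cv2.INTER_CUBIC))
m=monitor.sense()["tool_pos"]
P=shank(s,217,231);pc=np.polyfit(P[:,0],P[:,1],1)
for z in (.125,.145,.165,.19):
    p=S.proj([m[0],m[1],z])[0]; print(z,p,np.polyval(pc,p[1])-p[0])
E
```

```text
t10.40 gx -0.30 gy -0.83 z 218.26 mm F gx 0.3 gy 0.5 z -2.2 op 0.0247
0.125 [300.65160727 234.31316367] 0.5569305754094671
0.145 [300.21837968 227.89221177] 0.5923419232804008
0.165 [299.77317146 221.29034799] 0.6285253379796245
0.19 [299.19906729 212.77210869] 0.67487381237828
```

View pics/scene2.png

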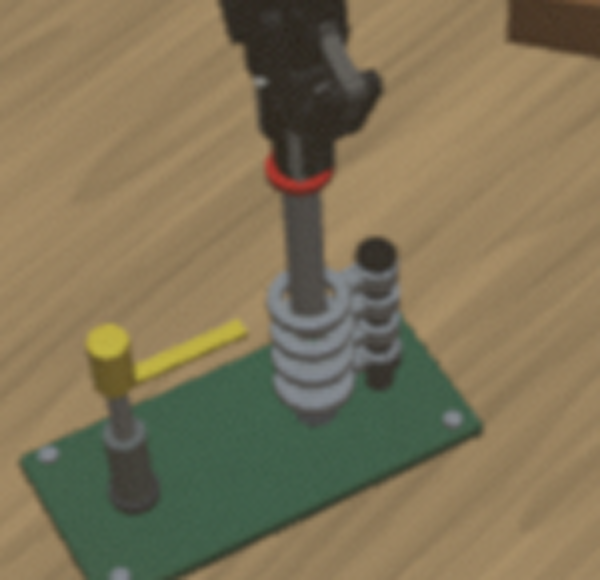

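```bash
python3 - <<'E'
from mv import *
arm.move_straight(G(-.00095,-.0007,.219),rate=.03); st()
print(arm.move_straight(G(-.00095,-.0007,.191),rate=.03,guard=4.5)); st("past ring2?")
arm.hold(.15); st()
E
```

```text
t10.70 gx -1.18 gy -0.67 z 218.78 mm F gx 0.0 gy 0.7 z -2.5 op 0.0251
False
past ring2? t11.78 gx -0.75 gy -0.70 z 191.37 mm F gx -0.4 gy 0.1 z -2.9 op 0.0250
 t11.93 gx -0.77 gy -0.72 z 191.35 mm F gx -0.1 gy -0.7 z -2.8 op 0.0250
```

```bash
python3 - <<'E'
from mv import *
print(arm.move_straight(G(-.00095,-.0007,.1725),rate=.02,guard=4)); st("ring3?")
arm.hold(.15); st()
E
```

```text
False
ring3? t13.01 gx -0.82 gy -0.68 z 172.75 mm F gx 0.9 gy 0.0 z -2.4 op 0.0246
 t13.16 gx -0.83 gy -0.69 z 172.73 mm F gx -0.8 gy 0.2 z -2.6 op 0.0245
```

```bash
python3 - <<'E'
from mv import *
z=.1725;gx=-.0009;gy=-.0007
r=[]
for s in (1,-1):
    h=arm.move_straight(G(gx+s*.0035,gy,z),rate=.008,guard=3); q=st("%+d %s"%(s,h)); arm.hold(.05); st(); r.append(q[0])
    arm.move_straight(G(gx,gy,z),rate=.02)
print(np.mean(r)*1e3)
st()
E
```

```text
+1 False t13.75 gx 2.10 gy -0.68 z 172.45 mm F gx -2.6 gy -0.8 z -1.1 op 0.0249
 t13.80 gx 2.09 gy -0.68 z 172.45 mm F gx -2.5 gy 0.3 z -1.2 op 0.0245
-1 True t14.49 gx -2.23 gy -0.73 z 171.71 mm F gx 3.7 gy 0.4 z -1.4 op 0.0244
 t14.54 gx -2.22 gy -0.71 z 171.27 mm F gx 3.9 gy -0.8 z -1.0 op 0.0246
-0.06561993303481917
 t14.86 gx -1.25 gy -0.70 z 171.89 mm F gx 0.6 gy 0.5 z -3.2 op 0.0251
```

```bash
python3 - <<'E'
from mv import *
arm.move_straight(G(.0001,-.0007,.1725),rate=.02); arm.hold(.1); st("c")
print(arm.move_straight(G(.0001,-.0007,.139),rate=.015,guard=5)); st("contact"); arm.hold(.1); q=st()
E
```

```text
c t15.21 gx -0.19 gy -0.69 z 172.20 mm F gx -0.1 gy 0.1 z -3.2 op 0.0244
True
contact t16.27 gx 0.19 gy -0.72 z 160.41 mm F gx -0.6 gy 0.4 z 5.6 op 0.0245
 t16.38 gx 0.15 gy -0.69 z 160.22 mm F gx -0.1 gy 0.3 z 5.0 op 0.0247
```

```bash
python3 - <<'E'
from mv import *
fz=lambda: np.mean([(arm.hold(.02),monitor.sense()["ft_force"][2])[1] for _ in range(4)])
z=.1602; f=fz(); print(f)
for i in range(6):
    if f>7: break
    z-=.0004; arm.move_straight(G(.0001,-.0007,z),rate=.01,guard=6); f=fz(); print(z,f)
arm.hold(.3); q=st("pushed")
s=eyes.snapshot("scene");np.savez("scene3.npz",**s)
import cv2
cv2.imwrite("pics/scene3.png",cv2.resize(s["img"][165:310,225:375,::-1],None,fx=4,fy=4,interpolation=cv2.INTER_CUBIC))
E
```

```text
5.870542578671518
0.1598 4.8087437568140965
0.1594 5.427843135033186
0.15899999999999997 6.454069859094636
0.15859999999999996 7.077059698454379
pushed t18.09 gx 0.50 gy -0.70 z 159.77 mm F gx -0.8 gy 0.5 z 6.7 op 0.0244
```

View pics/scene3.png

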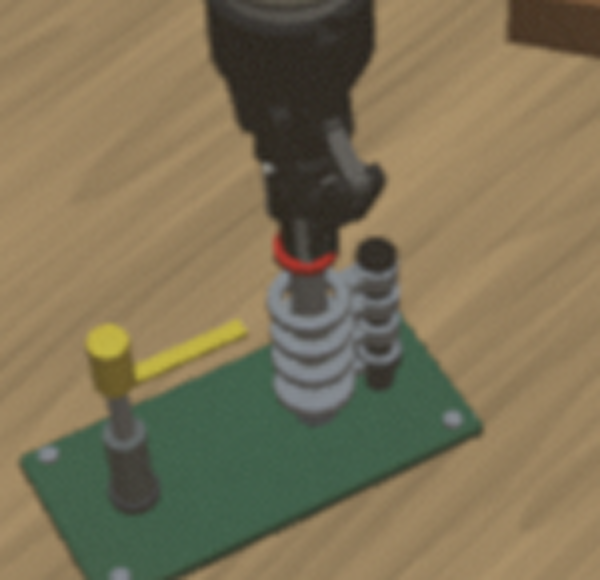

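```bash
python3 - <<'E'
from mv import *
fz=lambda: np.mean([(arm.hold(.02),monitor.sense()["ft_force"][2])[1] for _ in range(4)])
z=.1586
f=fz()
while f>0.8 and z<.163:
    z+=.0005; arm.move_straight(G(.0001,-.0007,z),rate=.01); f=fz(); print(round(z,4),f)
zz=[];
for i in range(5): zz.append(monitor.sense()["tool_pos"][2]); arm.hold(.02)
print("mean z",np.mean(zz))
arm.gripper_to(.06); st("open")
arm.hold(.1)
arm.move_straight(G(.0001,-.0007,.29),rate=.12); st()
import cv2
for n in ("scene","top"):
    s=eyes.snapshot(n);np.savez(n+"4.npz",**s)
    x,y=(225,165) if n=="scene" else (265,215)
    cv2.imwrite(f"pics/{n}4.png",cv2.resize(s["img"][y:y+145,x:x+150,::-1],None,fx=4,fy=4,interpolation=cv2.INTER_CUBIC))
E
```

```text
0.1591 6.619738185000067
0.1596 6.045710863185669
0.1601 4.700650118916064
0.1606 4.061330990473209
0.1611 2.609375799783396
0.1616 1.117332786599503
0.1621 -0.38433333997177377
mean z 0.16150507209554948
open t20.94 gx -0.02 gy -0.69 z 162.10 mm F gx 0.2 gy -0.3 z 0.7 op 0.0597
 t22.26 gx -0.27 gy -0.70 z 288.74 mm F gx 0.6 gy -0.1 z -0.2 op 0.0599
```

View pics/scene4.png

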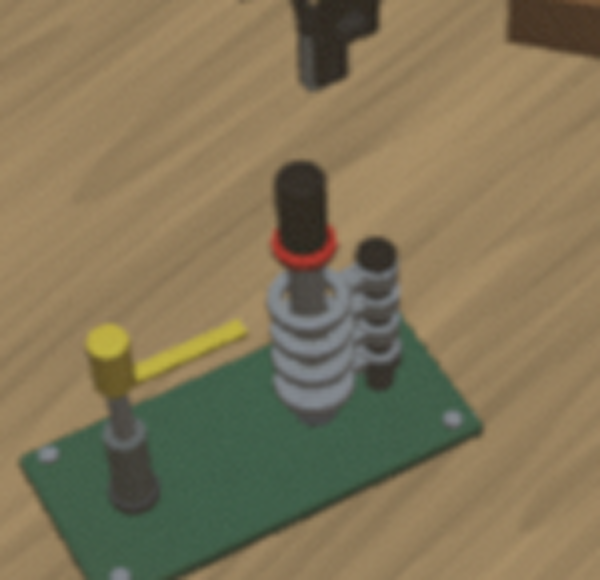

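View pics/top4.png

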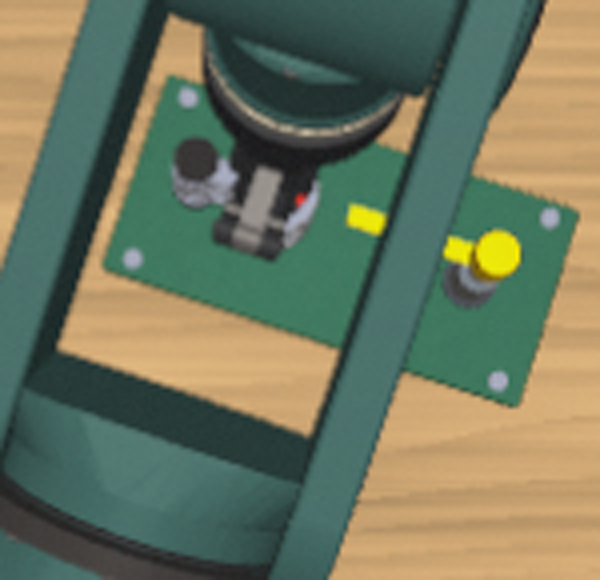

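```bash
cat > ext.py <<'E'
from h import *
a=np.linspace(0,2*np.pi,200)
def cyl(x,y,z0,z1,r): return np.vstack([np.c_[x+r*np.cos(a),y+r*np.sin(a),np.full(200,z)] for z in(z0,z1)])
def sub_ext(sal):
    # sub-pixel extents by half level of max projections
    o=[]
    for ax in (0,1):
        p=sal.max(axis=ax); h=.5*np.percentile(p,90); i=np.where(p>h)[0]; lo,hi=i[0],i[-1]
        o.append((lo-(p[lo]-h)/(p[lo]-p[lo-1]), hi+(p[hi]-h)/(p[hi]-p[hi+1])))
    return o
def colour(d,kind):
    I=d["img"].astype(float); R,G,B=I[...,0],I[...,1],I[...,2]
    return np.clip(R-np.maximum(G,B)-25,0,None) if kind=="red" else np.clip(np.minimum(R,G)-B-70,0,None)
E
python3 - <<'E'
from ext import *
d=np.load("scene4.npz")
r=colour(d,"red"); y=colour(d,"y")
rw=r[210:240,285:320]; e=sub_ext(rw); print("red cols",[285+v for v in e[0]],"rows",[210+v for v in e[1]])
yw=y[240:270,240:262]; e2=sub_ext(yw); print("knob cols",[240+v for v in e2[0]],"rows",[240+v for v in e2[1]], yw.max())
# blade tip region
print(np.round(y[240:262,270:292:2]).astype(int))
c=(.5745-.0003,-.1285)
for z in (.147,.150,.153):
    q=S.proj(cyl(*c,z-.003,z+.003,.017)); print("collar",z,q.min(0).round(2),q.max(0).round(2))
Y=np.radians(-18.4); k=np.array([.5745,-.1285])+(-.11)*np.array([-np.sin(Y),np.cos(Y)])
for z in (.122,.125,.128):
    q=S.proj(cyl(*k,z-.02,z+.014,.011)); print("knob",z,q.min(0).round(2),q.max(0).round(2))
dd=np.load("scene0.npz"); y0=colour(dd,"y")[240:270,240:262]; print(sub_ext(y0))
E
```

```text
red cols [np.float64(292.37142857142857), np.float64(308.7073170731707)] rows [np.float64(221.4586956521739), np.float64(231.35394736842105)]Traceback (most recent call last):
  File "<stdin>", line 5, in <module>
  File "ext.py", line 9, in sub_ext
    o.append((lo-(p[lo]-h)/(p[lo]-p[lo-1]), hi+(p[hi]-h)/(p[hi]-p[hi+1])))
                                                                ~^^^^^^
IndexError: index 22 is out of bounds for axis 0 with size 22
```

```bash
python3 - <<'E'
from ext import *
d=np.load("scene4.npz")
y=colour(d,"y"); w=np.pad(y[240:270,240:257],1); e2=sub_ext(w); print("knob cols",[239+v for v in e2[0]],"rows",[239+v for v in e2[1]], w.max())
r=colour(d,"red"); print(r[214:236,300].round())
c=(.5745-.0003,-.1285)
for z in (.147,.150,.153):
    q=S.proj(cyl(*c,z-.003,z+.003,.017)); print("collar",z,q.min(0).round(2),q.max(0).round(2))
Y=np.radians(-18.4); k=np.array([.5745,-.1285])+(-.11)*np.array([-np.sin(Y),np.cos(Y)])
for z in (.122,.125,.128):
    q=S.proj(cyl(*k,z-.02,z+.014,.011)); print("knob",z,q.min(0).round(2),q.max(0).round(2))
D=d["depth"]; print(D[225:232,300].round(4))
E
```

```text
knob cols [np.float64(246.82608695652175), np.float64(256.2083333333333)] rows [np.float64(245.9475), np.float64(253.62708333333333)] 39.0
[ 0.  0.  0.  0.  0.  0.  0.  0.  0.  0.  0.  0.  0.  0. 13. 66. 81. 54.
 16.  0.  0.  0.]
collar 0.147 [292.11 219.62] [309.24 234.46]
collar 0.15 [292.03 218.63] [309.19 233.48]
collar 0.153 [291.95 217.63] [309.14 232.51]
knob 0.122 [245.8  247.66] [258.81 266.95]
knob 0.125 [245.61 246.71] [258.66 266.04]
knob 0.128 [245.43 245.75] [258.51 265.14]
[1.0877 1.0893 1.0901 1.0986 1.0995 1.0931 1.0962]
```

```bash
python3 - <<'E'
from ext import *
def pts(f,cam,m):
    d=np.load(f); D=d["depth"]; v,u=np.where(m&(D>0)); n=cv2.undistortPoints(np.c_[u,v][:,None].astype(float),cam.K,cam.D)[:,0]
    z=D[v,u]; P=np.c_[n*z[:,None],z]; return (P-cam.t)@cam.R,u,v
M=lambda r0,r1,c0,c1:(lambda m:(m.__setitem__((slice(r0,r1),slice(c0,c1)),True),m)[1])(np.zeros((480,640),bool))
def show(n,f,c,box):
    P,u,v=pts(f,c,M(*box)); print(n,np.median(P,0).round(4),P.std(0).round(4),len(P))
f="scene4.npz"
show("base",f,S,(275,285,290,300)); show("table",f,S,(200,215,240,270)); show("post",f,S,(227,231,317,321)); show("head",f,S,(207,211,298,302))
show("knob",f,S,(248,252,250,254)); show("blade tip",f,S,(245,249,281,285))
show("headtop",f,S,(206,208,299,302))
for k in ("scene0.npz",): show("knob0",k,S,(248,252,250,254)); show("post0",k,S,(227,231,317,321))
f="top0.npz"; show("t knob",f,T,(276,281,387,392)); show("t post",f,T,(252,257,312,316)); show("t base",f,T,(275,280,320,330)); show("t blade",f,T,(269,273,356,362)); show("t table",f,T,(350,370,300,330)); show("t headblock",f,T,(306,311,146,151))
E
```

```text
base [ 0.5825 -0.1651  0.0124] [0.0071 0.0068 0.0018] 99
table [ 0.3538 -0.0696  0.0006] [0.0189 0.0171 0.002 ] 444
post [ 0.5889 -0.0922  0.1222] [0.0028 0.0029 0.0017] 16
head [ 0.5727 -0.127   0.1994] [0.0028 0.0027 0.0013] 16
knob [ 0.5412 -0.2318  0.1445] [0.003  0.0024 0.0018] 16
blade tip [ 0.5594 -0.1684  0.1095] [0.0252 0.0204 0.0377] 15
headtop [ 0.5702 -0.1224  0.1993] [0.002  0.0013 0.0011] 6
knob0 [ 0.5404 -0.232   0.1434] [0.0033 0.0024 0.0018] 16
post0 [ 0.5882 -0.0912  0.1218] [0.0025 0.003  0.0018] 16
t knob [ 0.5405 -0.2339  0.1436] [0.0027 0.0026 0.0017] 25
t post [ 0.5877 -0.0913  0.1203] [0.0027 0.0022 0.0019] 20
t base [ 0.5549 -0.1143  0.0124] [0.0026 0.0059 0.0144] 50
t blade [ 0.5582 -0.1787  0.1106] [0.0021 0.0033 0.0023] 24
t table [ 0.3842 -0.0967  0.0004] [0.0119 0.0179 0.0025] 597
t headblock [0.4753 0.2139 0.1636] [0.0026 0.0025 0.0017] 25
```

```bash
python3 - <<'E'
from mv import *
gx,gy=-.0009,-.110
arm.move_straight(G(gx,gy,.25),rate=.15); st()
print(arm.move_straight(G(gx,gy,.114),rate=.08,guard=5)); st("down")
arm.gripper_to(0.0); arm.hold(.1); st("gripped")
E
```

```text
t23.28 gx -0.71 gy -109.49 z 250.48 mm F gx -0.6 gy -0.1 z -0.6 op 0.0601
False
down t25.13 gx -0.53 gy -110.08 z 114.65 mm F gx 1.0 gy 0.7 z 0.3 op 0.0598
gripped t25.67 gx 0.19 gy -110.02 z 114.53 mm F gx 4.6 gy 0.3 z -0.3 op 0.0200
```

```bash
python3 - <<'E'
from mv import *
from ext import *
arm.move_straight(G(.0006,-.110,.1145),rate=.02); st()
arm.move_straight(G(.0006,-.110,.1565),rate=.04); arm.hold(.2); st("up")
s=eyes.snapshot("scene");np.savez("scene5.npz",**s)
cv2.imwrite("pics/scene5.png",cv2.resize(s["img"][165:310,225:375,::-1],None,fx=4,fy=4,interpolation=cv2.INTER_CUBIC))
E
```

```text
t25.92 gx 0.21 gy -110.04 z 114.52 mm F gx -0.6 gy -0.3 z 1.1 op 0.0201
up t27.32 gx 0.25 gy -110.03 z 156.90 mm F gx -3.6 gy 0.7 z 0.6 op 0.0206
```

View pics/scene5.png

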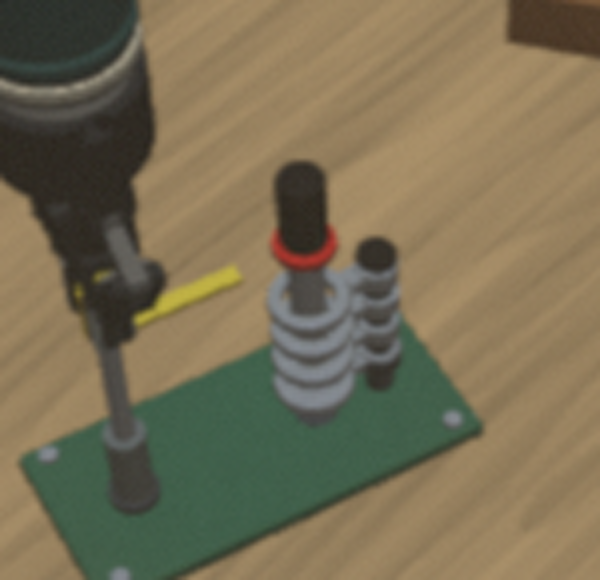

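```bash
cat > meas.py <<'E'
from mv import *
from ext import *
def world(s,cam,box):
    D=s["depth"]; r0,r1,c0,c1=box; v,u=np.mgrid[r0:r1,c0:c1]; v,u=v.ravel(),u.ravel(); z=D[v,u]; ok=z>0; u,v,z=u[ok],v[ok],z[ok]
    n=cv2.undistortPoints(np.c_[u,v][:,None].astype(float),cam.K,cam.D)[:,0]; return (np.c_[n*z[:,None],z]-cam.t)@cam.R
def box(cam,X,h=2): p=cam.proj(X)[0]; c,r=np.round(p).astype(int); return (r-h,r+h+1,c-h,c+h+1)
def measure(N=8):
    bz=.150
    A={k:[] for k in("Shead","Sknob","Spost","Sblade","Thead","Tknob","Tpost","Tblade")}
    for i in range(N):
        for nm,cam,t in(("scene",S,"S"),("top",T,"T")):
            s=eyes.snapshot(nm)
            if i==0:
                np.savez(nm+"m.npz",**s); x,y=(225,165) if nm=="scene" else (265,215)
                cv2.imwrite(f"pics/{nm}m_%d.png"%(monitor.sense()["t"]*10),cv2.resize(s["img"][y:y+145,x:x+150,::-1],None,fx=4,fy=4,interpolation=cv2.INTER_CUBIC))
            for k,X,h in(("head",G(0,0,.199),2),("knob",G(0,-.11,bz+.036),2),("post",G(0,.04,.12),2),("blade",G(0,-.065,bz+.002),1)):
                A[t+k].append(world(s,cam,box(cam,X,h))[:,2])
    R={k:np.median(np.concatenate(v)) for k,v in A.items()}
    print({k:(round(float(v),4),len(np.concatenate(A[k]))) for k,v in R.items()})
    for t in "ST": print(t,"collar",R[t+"head"]-.049,"blade(knob)",R[t+"knob"]-.036,"blade direct",R[t+"blade"]-.002)
E
python3 - <<'E'
from meas import *
arm.gripper_to(.06); st("rel")
arm.move_straight(G(0,-.11,.30),rate=.15)
arm.move_to([.3,.35,.35],[-90,0,66]); st()
measure()
st()
E
ls pics
```

```text
rel t27.82 gx 0.91 gy -109.98 z 156.69 mm F gx 0.6 gy -0.0 z -0.7 op 0.0597
 t31.19 gx -410.98 gy 367.72 z 349.77 mm F gx 0.7 gy -0.4 z 0.7 op 0.0600
{'Shead': (0.1996, 199), 'Sknob': (0.1862, 196), 'Spost': (0.1205, 200), 'Sblade': (0.152, 72), 'Thead': (0.1994, 200), 'Tknob': (0.1864, 199), 'Tpost': (0.1207, 199), 'Tblade': (0.1518, 72)}
S collar 0.150568679748583 blade(knob) 0.15015048588107133 blade direct 0.1499826900655659
T collar 0.15038557792114543 blade(knob) 0.1504131150559366 blade direct 0.14977398082651933
 t31.99 gx -411.69 gy 367.88 z 349.99 mm F gx -0.9 gy 0.8 z -0.1 op 0.0600
s_g.png
s_s.png
scene0.png
scene1.png
scene2.png
scene3.png
scene4.png
scene5.png
scenem_312.png
t_g.png
t_s.png
top0.png
top1.png
top4.png
topm_312.png
```

Collar and blade heights agree within about 0.5 mm. I'll take a last look before handing in.

View pics/scenem_312.png

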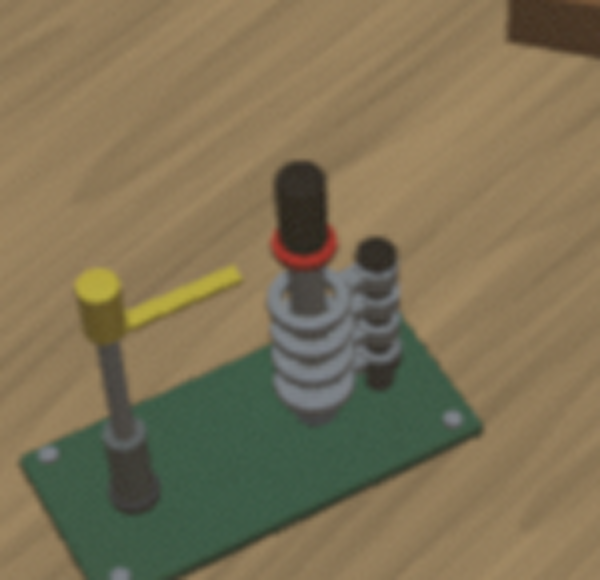

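View pics/topm_312.png

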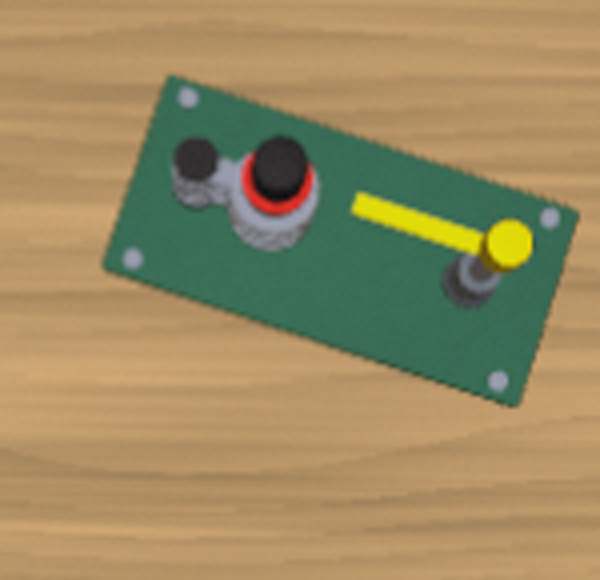

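```bash
python3 - <<'E'
import numpy as np
a=np.load("top0.npz")["img"].astype(int);b=np.load("topm.npz")["img"].astype(int)
d=np.abs(a-b).sum(2)
for n,(r0,r1,c0,c1) in dict(tin=(165,220,170,230),bottle=(165,220,380,425),brush=(245,315,435,530)).items(): print(n,d[r0:r1,c0:c1].max(),(d[r0:r1,c0:c1]>60).sum())
E
```

```text
tin 22 0
bottle 34 0
brush 17 0
```

The scene view shows the spindle upright in the rings, with its collar at about (303,245), and the marker raised, with its blade tip at about (238,274). The top view shows the spindle head at (280,168) over the rings. The tin, bottle and brush look the same as at the start.

```bash
python3 -c "
from workcell import arm
print(arm.sign_off())"
```

```text
the job is handed in; nothing more can be done
None
```

The spindle is standing on the 4th ring and the marker's blade is level with its red collar. The job is handed in at about 32 s of the 69 s allowed; sign-off reports no verdict.

**Spindle:** I found the ring centres by light side touches in rings 1 and 3. I then lowered the spindle until the 4th ring stopped it, with its tip about 42 mm above the table. I gave it about a 10 N push and took the load off. It stayed upright when I let go.

**Marker:** I gripped it by the knob, pulled it up about 42 mm and released it.

**Last checks:**

| Check | Result |
|---|---|
| Collar centre height, from depth images | 150.4–150.6 mm (arm position: about 150 mm) |
| Blade height, from depth images | 149.8–150.4 mm |
| Blade against collar | within about 0.6 mm |
| Tin, bottle and brush, before and after | no change in the top view |

**Disagreements:**
- **Marker start:** it stood about 7 mm above its lowest place, not at 0. I took its height from the images instead.
- **Collar edge:** the collar's edge in the scene picture suggested a height about 5 mm greater. I put that down to shading, because depth from both cameras and the arm's own position agreed with each other.

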